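Draw the steel strip from under the cap stack and butt it against the end block

TASK

The drilled steel strip is lying under the stack of three caps. Draw it out through the slot in the upright stop, so that the caps settle on the tray behind the stop, still neatly stacked; do not touch the caps with the robot. Then lay the strip flat in the neighbouring compartment with one end butted squarely, with no gap, against the face of the low end block that looks towards the robot, let go, and leave the other things on the tray where they are.

Things in the scene. Friction and masses are not known exactly. Their poses are not given: they have to be found in the camera images.
- strip: flat steel strip, 100 long (x) x 30 wide (y) x 6 thick, 0.12 kg, 9 mm bolt hole 30 mm from the middle towards each end; ends alike. Origin: centre of its underside. Lies flat on the tray (z = 0) through the slot of slot_stop: about 36 mm stick out on the stop's -x side, the rest carries the stack. Grip it across its width, fingertips on the tray.
- strip_end_a (a point): middle of the strip's +x end, on its underside (50 mm from the origin)
- strip_end_b (a point): middle of the strip's -x end, on its underside (50 mm from the origin)
- slot_stop: fixed upright smooth steel panel, 90 wide (y) x 4 thick (x) x 90 high; slot 44 wide, 11 high at the middle of its foot; small feet beside its lower corners, 118 over all. Origin: centre of its foot. Stack on its +x side; strip comes out at its -x side (faces roughly world -y). The panel holds back a stack that is carried along. Close in front, lean the gripper away about 25 degrees.
- end_block: fixed low dark steel block, 14 (x) x 64 (y) x 18 high, two screw heads 4 mm high on top, in the compartment to the right of the strip's; between the two runs a rib 25 mm high at y = 0.045 to 0.065. Origin: centre of its underside. Butt against its -x side, which looks roughly towards the robot.
- block_face (a point): centre of the lower edge of the end block's face (its -x side, roughly towards the robot); axes as end_block: the strip is to lie along x, on the -x side
- stack_bottom: lowest cap of the stack: black ribbed cap 58 mm across, 14 high, 25 g, resting on the strip at the start (its underside at z = 6 mm), 2 to 10 mm behind the panel. Origin: centre of its underside, z up
- stack_middle: middle cap: black, 52 across, 12 high, 25 g. Origin: centre of its underside
- stack_top: top cap: cream and rusty domed filler cap, 56 across, 28 high, 50 g. Origin: centre of its underside
- spare_cap: bystander, to be left alone: black threaded cap, 54 mm across, 19 high, alone on the tray
- short_bolt: bystander, to be left alone: brass-coloured bolt 29 mm long
- clip_a: bystander, to be left alone: small rusty clip plate 20x20x8
- bracket: bystander, to be left alone: yellowish sheet bracket 63x43x36, fixed
- long_bolt: bystander, to be left alone: brass-coloured bolt 36 mm long
- clip_b: bystander, to be left alone: small rusty clip plate 23x22x10
- driver: bystander, to be left alone: grey screwdriver 148 mm long, handle 28 thick, lying

How it is judged:
By the outcome, as a careful person would: the job done as asked, in the order asked, and still so for the second after the job is handed in, with the robot touching nothing.
It also fails if it takes over 58 s, if anything falls off the work surface, if the arm or the gripper's body presses on something with over 40 N, if the wrist force passes 120 N, or if a joint passes its speed limit or range.

ROBOT

A 6-joint arm with a two-finger parallel gripper is mounted at the origin on a cart in front of the work surface, level with it; the furniture and walls round the work are solid. World frame = base frame: x ahead of the robot, y to its left, z up, the work surface at z = 0. Lengths are in m, angles in rad, forces in N, time in s.
With the tool pointing down it reaches from about 0.3 to 0.75 m from the base axis. Payload 8.5 kg.
Tool frame: the origin (TCP) lies midway between the tips of the shut fingers; the grasp point (between the pads) lies 19 mm behind it; z points along the fingers, y is the line along which they close (so a half turn about z gives the same grasp; the last joint's range is limited). The gripper opens to 85 mm and grips with 20 to 120 N. Pads are 22 mm wide; open, the fingers measure 114 mm over their backs; the gripper's body (76 mm by 85 mm) begins 54 mm behind the grasp point. The pads swing forward as they close: fully open they stand 13 mm farther back than shut.
Start: joints at [-1.517, 0.381, 1.297, -0, 1.464, -0.215], TCP at [0.146, -0.53, 0.231] pointing down, gripper open.
Joint ranges: [-3.11, 3.11], [-0.89, 2.33], [0.22, 2.48], [-1.42, 4.56], [0.17, 2.85], [-2.88, 2.88]. Speed limits (rad/s): [2.39, 2.39, 3.14, 3.14, 3.14, 3.14].

INTERFACE

Orientations are given as a rotation vector (axis times angle).
In Python, from rig import env gives the robot as it stands.
- The arm moves only by the tool arm_command, never from a script. Its argument "targets" is a list of rows, each a list of 7 numbers: the opening, from 0 (shut) to 1 (fully open), then the shift along the world's x, y, z in mm, then the turn, a rotation vector about the world's x, y, z in rad. A call has 1 to 5 rows; each row shifts and turns the commanded pose from where the row before left it; what a row does not reach is not made up. A row lasts 1/8 s, in which the tool goes at most 62.5 mm and 10.7 degrees, less where a joint would pass 70% of its speed; a pose out of reach is approached as far as the arm can. A call with a gripper value outside its range is refused whole. The fingers move at their own pace and stop on an object; the grip force is fixed at half the most. Time passes only in rows, so rows that do not move let the fingers close. It gives the time, the measured TCP pose, the force, the opening and the grip force at its end, in the units of the state.
- env.get_obs(): the state, without advancing time (a new reading comes with each control period).
- env.snapshot(name): name is "scene" or "top" or "wrist"; returns (picture, depth): 400x640x3 uint8, blue, green, red; 400x640 float32, m along the optical axis (not along the pixel's ray), 0 where there is no reading.
- env.calibration(name): a dict with "camera_matrix" (3x3 intrinsics, pixels), "position" and "rotation" of the camera in the world; the wrist camera has in their place "T_tool_cam" (4x4, takes a point from camera to tool coordinates, whose origin is the TCP and whose axes are the flange's). Camera axes: x right, y down, z forward; pixel columns grow to the right and rows downward; lengths in m; the calibration is good to about 2 mm. A picture is of the moment at which its call begins: read the wrist's pose just before it. calibration takes no time and is no camera call.
- env.finish_job(): hands the job in; it is judged then, once.
Trained networks look in the newest picture that a camera, given by its name, has taken for a name from the list of things; names that differ only in an ending like _2 or _b are one class to them, and where a whole thing is asked for, a point or a joint stands for the part that bears it (a point fixed in the world has none). Each returns a list of dicts, best first, with "confidence" (0 to 1); they miss things now and then, are a little off and sometimes report something else, mostly with a low value. They report only what shows in the picture. A call takes as long as a camera call.
- env.search_frame(camera, target): "xy" ([column, row] as shares, 0 to 1, of the picture: columns of its width, rows of its height, amid what is visible of it).
- env.outline_of(camera, target): "pixels" (400x640 bool, what is visible of it) and "xy" ([column, row] as shares, 0 to 1, of the picture: columns of its width, rows of its height, amid what is visible of it).
The state is a dict: "time": time; "joint_positions": joint angles; "joint_vel": joint speeds; "effort": joint torques, N m; "tcp_pos": TCP position; "ee_rot": TCP orientation; "ft_force": force on the tool from outside, world axes, zero at the start; "moment": the same for the moment, N m; "gripper_width": finger opening in m; "finger_force": force on a finger pad.
Only numpy, scipy, OpenCV 4.12 (cv2) and the standard library are available. Lean on these libraries where they do the work, as an engineer would, in place of code of your own. Each camera call takes 0.05 s, during which the arm holds its last target. There are 200 camera calls.

## Working session

There is one attempt and no reset: what is moved stays moved. The work goes in short steps, Python scripts to look and compute and a tool call to move; the robot and the scene stay as the last step left them, time stands still between calls to the robot, and variables do not carry over. Pictures are saved under pics/ and viewed, at most 10 in all, crops included, and the job is handed in when it is done.

Besides the shell and the picture viewer there is one more tool, called after "Emit:" as name([rows], argument=value, ...), one row to a line, values as JSON. arm_command: Moves the arm, as the interface text tells. Its arguments: {"type":"object","properties":{"targets":{"type":"array","items":{"type":"array","items":{"type":"number"}}}},"required":["targets"]}

```bash
ls; mkdir -p pics
cat > h.py <<'E'
from rig import env
import numpy as np, cv2
from scipy.spatial.transform import Rotation as R
def cam(n):
    c=env.calibration(n);K=np.array(c["camera_matrix"])
    if "T_tool_cam" in c:
        o=env.get_obs();T=np.eye(4);T[:3,:3]=R.from_rotvec(o["ee_rot"]).as_matrix();T[:3,3]=o["tcp_pos"]
        T=T@np.array(c["T_tool_cam"]);return K,T[:3,3],T[:3,:3]
    p=np.array(c["rotation"]);
    if p.shape!=(3,3): p=R.from_rotvec(p).as_matrix()
    return K,np.array(c["position"]),p
def cloud(K,p,Rm,d):
    v,u=np.mgrid[0:400,0:640]
    c=np.stack([(u-K[0,2])/K[0,0]*d,(v-K[1,2])/K[1,1]*d,d],-1)
    return c@Rm.T+p
def onplane(K,p,Rm,uv,z):
    r=np.array([(uv[0]-K[0,2])/K[0,0],(uv[1]-K[1,2])/K[1,1],1])@Rm.T
    return p+r*(z-p[2])/r[2]
E
python3 - <<'E'
from h import *
for n in ["top","scene"]:
    c=cam(n);im,d=env.snapshot(n);cv2.imwrite(f"pics/{n}0.png",im)
    P=cloud(*c,d);np.savez(f"{n}0.npz",P=P,d=d,im=im)
    print(n,c[1])
    for t in ["strip","slot_stop","end_block","stack_bottom","stack_top","spare_cap","short_bolt","bracket","driver","long_bolt","clip_a"]:
        for r in env.outline_of(n,t)[:2]:
            m=r["pixels"]&(d>0)
            q=P[m]; 
            print(t,round(r["confidence"],2),(np.array(r["xy"])*[640,400]).round(),m.sum(),np.median(q,0).round(3) if len(q) else '',np.percentile(q,[2,98],axis=0).round(3).tolist() if len(q) else '')
E
```

```text
pics
top [0.36211179 0.12319541 1.04562738]
strip 0.62 [250. 190.] 117 [0.468 0.313 0.006] [[0.456, 0.299, 0.001], [0.481, 0.33, 0.01]]
end_block 0.72 [390. 173.] 172 [ 0.511 -0.033  0.018] [[0.505, -0.064, 0.0], [0.522, -0.003, 0.024]]
stack_top 0.63 [226. 185.] 394 [0.468 0.368 0.049] [[0.444, 0.347, 0.038], [0.493, 0.395, 0.06]]
spare_cap 0.83 [201. 225.] 313 [0.375 0.426 0.013] [[0.353, 0.404, 0.007], [0.397, 0.446, 0.023]]
spare_cap 0.75 [392. 172.] 158 [ 0.511 -0.034  0.018] [[0.505, -0.066, 0.006], [0.519, -0.004, 0.024]]
short_bolt 0.61 [333. 225.] 32 [0.378 0.103 0.01 ] [[0.374, 0.093, 0.003], [0.384, 0.115, 0.013]]
bracket 0.63 [238. 185.] 385 [0.464 0.332 0.052] [[0.416, 0.328, 0.001], [0.524, 0.35, 0.092]]
bracket 0.52 [332. 173.] 244 [0.508 0.111 0.015] [[0.49, 0.09, -0.001], [0.525, 0.13, 0.022]]
driver 0.81 [390. 235.] 370 [ 0.361 -0.036  0.022] [[0.352, -0.118, 0.008], [0.371, 0.011, 0.028]]
clip_a 0.55 [336. 201.] 66 [0.439 0.101 0.006] [[0.429, 0.091, -0.001], [0.451, 0.111, 0.01]]
clip_a 0.41 [364. 170.] 56 [0.526 0.031 0.006] [[0.518, 0.022, 0.001], [0.538, 0.039, 0.011]]
scene [-0.00680363  1.09214538  0.5141761 ]
slot_stop 0.61 [284. 231.] 839 [0.458 0.334 0.055] [[0.422, 0.282, 0.0], [0.514, 0.348, 0.089]]
end_block 0.54 [327. 193.] 64 [ 0.509 -0.022  0.012] [[0.506, -0.054, 0.002], [0.517, -0.002, 0.02]]
stack_bottom 0.73 [269. 259.] 125 [0.459 0.394 0.014] [[0.443, 0.368, 0.007], [0.487, 0.399, 0.02]]
stack_top 0.74 [269. 245.] 322 [0.462 0.381 0.045] [[0.443, 0.355, 0.032], [0.49, 0.396, 0.058]]
```

View pics/top0.png

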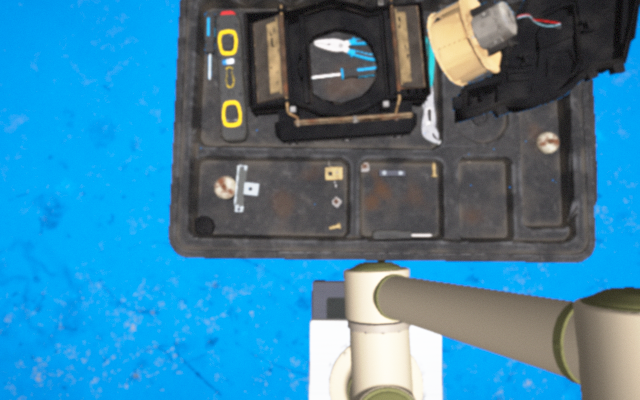

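View pics/scene0.png

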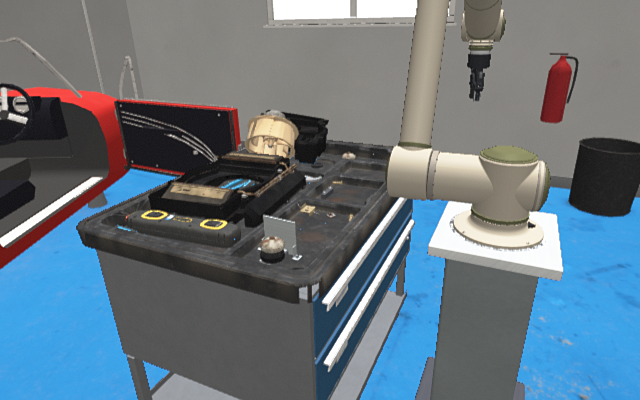

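The top view shows the strip at (250,190), the panel at (240,188), the stack at (226,186), the end block at (391,173) and the driver at (402,235). In the scene view the panel and stack are at (275,245). Next I'll read the tool state and start approaching, with a look from above the end block on the way.

Run:
```python
from h import *
o=env.get_obs();M=R.from_rotvec(o["ee_rot"]).as_matrix()
print(o["time"],o["tcp_pos"],o["ee_rot"],"\n",M.round(3),o["gripper_width"],o["ft_force"])
print(np.round(env.calibration("wrist")["T_tool_cam"],3))
P=np.load("top0.npz")["P"]
# panel line: points z>.08 near
m=(P[...,2]>.07)&(P[...,2]<.1)&(abs(P[...,0]-.465)<.07)&(abs(P[...,1]-.335)<.03)
q=P[m];c=q.mean(0);w=np.linalg.svd((q-c)[:,:2])[2][0];print("panel",c,w,np.degrees(np.arctan2(w[1],w[0])),q.min(0),q.max(0))
m=(P[...,2]>.012)&(abs(P[...,0]-.511)<.03)&(abs(P[...,1]+.034)<.045)&(P[...,2]<.04)
q=P[m];c=q.mean(0);w=np.linalg.svd((q-c)[:,:2])[2][0];print("block",c,w,q.min(0),q.max(0))
```

```text
1.2 [ 0.1460642  -0.53022523  0.23130566] [-3.11321540e+00 -4.20956364e-01 -4.38590430e-05] 
 [[ 0.964  0.266  0.   ]
 [ 0.266 -0.964  0.   ]
 [ 0.    -0.    -1.   ]] 0.08532577179574437 [-0.56643827 -0.27909344  0.1366127 ]
[[ 0.    -0.956 -0.295  0.075]
 [ 1.     0.     0.001  0.001]
 [-0.001 -0.295  0.956 -0.143]
 [ 0.     0.     0.     1.   ]]
panel [0.47044814 0.33230085 0.0848317 ] [-0.99786119  0.06536856] 176.25198464356757 [0.42538382 0.3282111  0.07097266] [0.51362753 0.337239   0.09393465]
block [ 0.5117856  -0.034616    0.01824959] [-0.02960916 -0.99956155] [ 0.50492035 -0.06636797  0.01202818] [ 0.51954433 -0.00236402  0.02472191]
```

Emit:
arm_command([
  [1, 50, 35, 0, 0, 0, 0],
  [1, 50, 35, 0, 0, 0, 0],
  [1, 50, 35, 0, 0, 0, 0],
  [1, 50, 35, 0, 0, 0, 0],
  [1, 40, 45, 0, 0, 0, 0],
])

```text
time: 1.82
tcp_pos: [0.3877, -0.3441, 0.2312]
ee_rot: [3.113, 0.421, 0.0]
ft_force: [0.4, -0.6, 0.1]
gripper_width: 0.0854
finger_force: 0.0
```

Emit:
arm_command([
  [1, 8, 60, 0, 0, 0, -0.05],
  [1, 8, 60, 0, 0, 0, -0.05],
  [1, 8, 60, 0, 0, 0, -0.05],
  [1, 8, 60, 0, 0, 0, -0.05],
  [1, 8, 55, 0, 0, 0, -0.06],
])

```text
time: 2.45
tcp_pos: [0.426, -0.0483, 0.2316]
ee_rot: [3.141, 0.011, 0.001]
ft_force: [1.6, -0.6, -1.4]
gripper_width: 0.0853
finger_force: 0.0
```

```bash
cat > blk.py <<'E'
from h import *
import sys
c=cam("wrist");im,d=env.snapshot("wrist");cv2.imwrite(f"pics/{sys.argv[1]}.png",im)
P=cloud(*c,d);np.savez(f"{sys.argv[1]}.npz",P=P,d=d,im=im,K=c[0],p=c[1],R=c[2])
print("cam",c[1].round(3),"K",c[0][0,0].round(1))
for t in sys.argv[2:]:
    for r in env.outline_of("wrist",t)[:2]:
        m=r["pixels"]&(d>0);q=P[m]
        print(t,round(r["confidence"],2),(np.array(r["xy"])*[640,400]).round(),m.sum(),np.median(q,0).round(4),np.percentile(q,[1,99],axis=0).round(4).tolist())
        q=q[abs(q[:,2]-np.median(q[:,2]))<.003]
        (cx,s,a)=cv2.minAreaRect((q[:,:2]*1e4).astype(np.float32)); print("  rect centre",np.array(cx)/1e4,"size",np.array(s)/1e4,"ang",a)
E
python3 blk.py w1 end_block driver clip_a clip_b
```

```text
cam [ 0.502 -0.049  0.374] K 301.8
end_block 0.83 [311.  97.] 692 [ 0.5129 -0.0368  0.0183] [[0.5063, -0.068, 0.0138], [0.5199, -0.0068, 0.0237]]
  rect centre [ 0.51299707 -0.03739369] size [0.06187529 0.01341825] ang 88.97327423095703
end_block 0.5 [315. 220.] 1456 [ 0.3646 -0.0401  0.0214] [[0.3534, -0.1292, 0.008], [0.3738, 0.0073, 0.0272]]
  rect centre [ 0.36378457 -0.03759304] size [0.02169218 0.09339607] ang 1.2697365283966064
driver 0.9 [311. 219.] 1546 [ 0.3645 -0.0391  0.0212] [[0.3525, -0.126, 0.007], [0.3739, 0.0085, 0.0272]]
  rect centre [ 0.36352305 -0.0368842 ] size [0.02239597 0.09491514] ang 1.5713366270065308
clip_a 0.66 [310. 100.] 709 [ 0.5127 -0.0379  0.0182] [[0.5063, -0.0691, 0.0156], [0.52, -0.0068, 0.0236]]
  rect centre [ 0.51318784 -0.03786394] size [0.01377589 0.06296989] ang 0.08250898867845535
clip_a 0.65 [201. 159.] 270 [0.4396 0.0974 0.0055] [[0.4276, 0.0874, -0.0007], [0.4508, 0.1089, 0.0093]]
  rect centre [0.44002803 0.09845989] size [0.02033106 0.02053768] ang 52.55284118652344
clip_b 0.66 [310. 100.] 709 [ 0.5127 -0.0379  0.0182] [[0.5063, -0.0691, 0.0156], [0.52, -0.0068, 0.0236]]
  rect centre [ 0.51318784 -0.03786394] size [0.01377589 0.06296989] ang 0.08250898867845535
clip_b 0.65 [201. 159.] 270 [0.4396 0.0974 0.0055] [[0.4276, 0.0874, -0.0007], [0.4508, 0.1089, 0.0093]]
  rect centre [0.44002803 0.09845989] size [0.02033106 0.02053768] ang 52.55284118652344
```

View pics/w1.png

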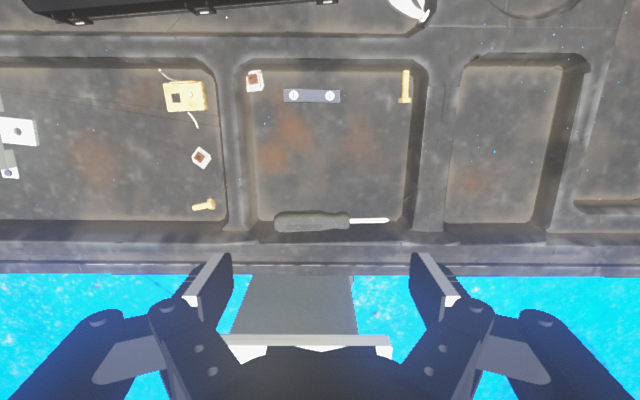

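The block is at (311,97), its face towards the bottom of the picture; the driver at (311,220). The way is free, so I go on to the strip.

Emit:
arm_command([
  [1, 4, 32, 0, 0, 0, 0.166],
  [1, 4, 32, 0, 0, 0, 0.166],
  [1, 4, 32, 0, 0, 0, 0.166],
  [1, 4, 32, 0, 0, 0, 0.166],
  [1, 4, 31, 0, 0, 0, 0.166],
])

```text
time: 3.32
tcp_pos: [0.4467, 0.1083, 0.2312]
ee_rot: [2.867, 1.284, -0.0]
ft_force: [0.6, -0.2, 1.1]
gripper_width: 0.0854
finger_force: 0.0
```

Emit:
arm_command([
  [1, 4, 31, 0, 0, 0, 0.166],
  [1, 4, 31, 0, 0, 0, 0.166],
  [1, 5, 31, 0, 0, 0, 0.166],
  [1, 5, 31, 0, 0, 0, 0.17],
  [1, 0, 0, 0, 0, 0, 0],
])

```text
time: 3.95
tcp_pos: [0.4649, 0.2327, 0.2309]
ee_rot: [-2.291, -2.15, 0.0]
ft_force: [0.3, -0.6, -0.9]
gripper_width: 0.0851
finger_force: 0.0
```

```bash
python3 blk.py w2 strip slot_stop
```

```text
cam [0.47  0.307 0.374] K 301.8
strip 0.7 [321. 102.] 750 [0.4707 0.3109 0.0061] [[0.4553, 0.2943, 0.0041], [0.4863, 0.3412, 0.0077]]
  rect centre [0.47120483 0.31956155] size [0.05035877 0.02997412] ang 85.7344741821289
slot_stop 0.93 [321.  77.] 1371 [0.4708 0.3295 0.0644] [[0.4139, 0.3251, 0.0008], [0.5299, 0.3498, 0.0913]]
  rect centre [0.4712125  0.32788145] size [0.00020228 0.08677693] ang 86.39472961425781
```

View pics/w2.png

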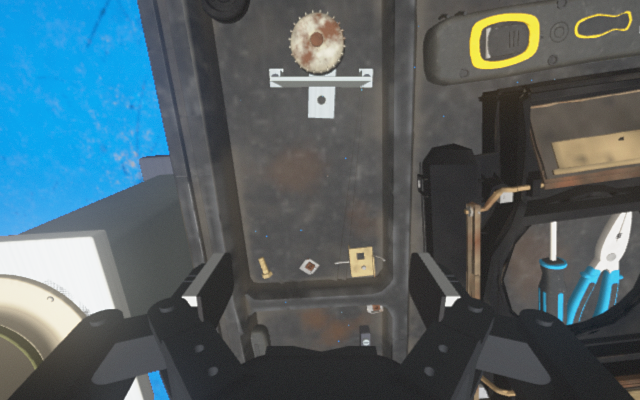

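The strip shows at (321,102) with its end towards the gripper; panel at (321,77). It runs at about 86°, parallel to the gripper. I lean the tool 25° and descend.

Emit:
arm_command([
  [0.65, 2, 25, -45, 0.145, -0.01, 0],
  [0.65, 2, 25, -45, 0.145, -0.01, 0],
  [0.65, 1.5, 25, -45, 0.145, -0.01, 0],
  [0.65, 0, 0, -40, 0, 0, 0],
  [0.65, 0, 0, -28, 0, 0, 0],
])

```text
time: 4.72
tcp_pos: [0.4697, 0.3062, 0.0268]
ee_rot: [-2.053, -1.918, -0.454]
ft_force: [0.7, 0.6, -0.3]
gripper_width: 0.0555
finger_force: 0.0
```

```bash
python3 blk.py w3 strip slot_stop; python3 -c "
from h import *
o=env.get_obs();print(R.from_rotvec(o['ee_rot']).as_matrix().round(3),o['gripper_width'],o['tcp_pos'])"
```

```text
cam [0.471 0.313 0.188] K 301.8
strip 0.68 [320. 245.] 2759 [0.4707 0.3099 0.006 ] [[0.4552, 0.2942, 0.0014], [0.486, 0.3282, 0.0075]]
  rect centre [0.47067495 0.31150984] size [0.03485858 0.03020683] ang 84.70755767822266
slot_stop 0.84 [322. 195.] 7581 [0.4719 0.3289 0.0825] [[0.4199, 0.3254, 0.002], [0.5266, 0.3357, 0.091]]
  rect centre [0.47167651 0.32816367] size [0.00057738 0.0856824 ] ang 86.31450653076172
[[ 0.061  0.998  0.028]
 [ 0.905 -0.067  0.421]
 [ 0.422 -0.    -0.907]] 0.05542158809889235 [0.46962037 0.30669387 0.02785413]
```

View pics/w3.png

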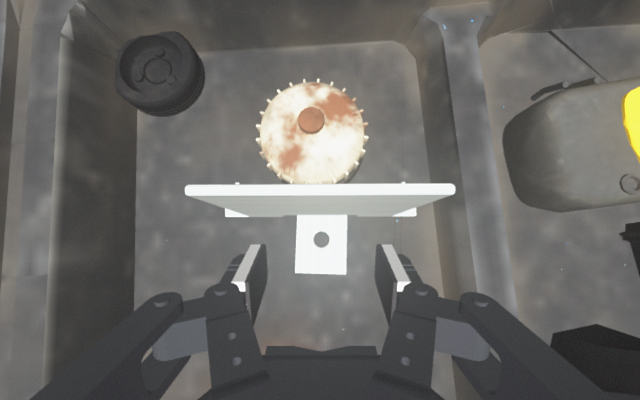

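The strip end sits centred between the pads (321,245), with the panel clear. I lower and close.

Emit:
arm_command([
  [0.65, 0.5, 1, -12, 0, 0, 0],
  [0.65, 0, 1, -10, 0, 0, 0],
  [0, 0, 0, 0, 0, 0, 0],
  [0, 0, 0, 0, 0, 0, 0],
  [0, 0, 0, 0, 0, 0, 0],
])

```text
time: 5.5
tcp_pos: [0.4701, 0.3097, 0.0068]
ee_rot: [-2.049, -1.922, -0.457]
ft_force: [-1.3, -3.4, 4.1]
gripper_width: 0.024
finger_force: 58.5
```

Emit:
arm_command([
  [0, 0, 0, 0, 0, 0, 0],
  [0, 0, 0, 0, 0, 0, 0],
  [0, 0, 0, 0, 0, 0, 0],
])

```text
time: 5.88
tcp_pos: [0.4701, 0.3097, 0.0068]
ee_rot: [-2.049, -1.922, -0.457]
ft_force: [-1.4, -3.1, 6.0]
gripper_width: 0.0241
finger_force: 59.1
```

```bash
python3 blk.py w4 strip; python3 -c "
import cv2;im=cv2.imread('pics/w4.png')[150:350,200:440];cv2.imwrite('pics/w4c.png',cv2.resize(im,None,fx=3,fy=3))"
```

```text
cam [0.471 0.317 0.168] K 301.8
strip 0.61 [321. 254.] 3105 [0.4709 0.3116 0.006 ] [[0.4575, 0.2944, 0.0014], [0.4865, 0.3284, 0.0122]]
  rect centre [0.47124604 0.31119851] size [0.03443667 0.02962516] ang 86.31657409667969
strip 0.51 [353. 173.] 69 [0.4906 0.3485 0.0182] [[0.4515, 0.3457, 0.0099], [0.4946, 0.3531, 0.0208]]
  rect centre [0.47318511 0.34744929] size [0.04334521 0.0065172 ] ang 5.884713649749756
```

View pics/w4c.png

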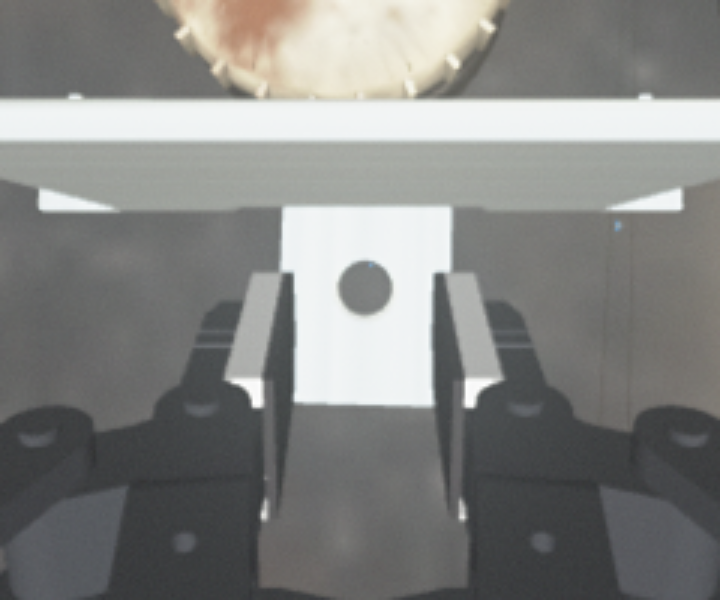

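The strip is gripped at its end. I pull gently first, so that the stack comes up to the panel.

Emit:
arm_command([
  [0, -0.1, -2, 0, 0, 0, 0],
  [0, -0.2, -3, 0, 0, 0, 0],
  [0, -0.3, -4, 0, 0, 0, 0],
  [0, -0.3, -5, 0, 0, 0, 0],
  [0, 0, 0, 0, 0, 0, 0],
])

```text
time: 6.6
tcp_pos: [0.4696, 0.2957, 0.0068]
ee_rot: [-2.049, -1.922, -0.458]
ft_force: [-0.4, 0.7, 7.4]
gripper_width: 0.0237
finger_force: 60.3
```

```bash
python3 blk.py w5 strip stack_top
```

```text
cam [0.47  0.303 0.168] K 301.8
strip 0.96 [321. 231.] 4456 [0.4711 0.3074 0.006 ] [[0.4576, 0.2808, 0.0044], [0.4868, 0.3287, 0.0075]]
  rect centre [0.47136885 0.30475566] size [0.04899933 0.03000186] ang 85.2256851196289
stack_top 0.73 [309. 101.] 8116 [0.4705 0.3599 0.0507] [[0.4439, 0.3467, 0.039], [0.4963, 0.3837, 0.0601]]
  rect centre [0.47039292 0.36375464] size [0.03544986 0.04608358] ang 86.63029479980469
```

The strip follows (its end went from y 0.294 to 0.281). I draw it out now at a steady, brisk pace.

Emit:
arm_command([
  [0, -0.6, -9, 0, 0, 0, 0],
  [0, -1.1, -17, 0, 0, 0, 0],
  [0, -1.5, -22, 0, 0, 0, 0],
  [0, -1.5, -22, 0, 0, 0, 0],
  [0, -1, -15, 0, 0, 0, 0],
])

```text
time: 7.38
tcp_pos: [0.4638, 0.2102, 0.0068]
ee_rot: [-2.049, -1.921, -0.458]
ft_force: [0.6, 4.3, 6.6]
gripper_width: 0.0234
finger_force: 60.2
```

```bash
python3 blk.py w6 strip stack_top stack_bottom
python3 - <<'E'
from h import *
c=cam("scene");im,d=env.snapshot("scene")
P=cloud(*c,d)
for t in ["stack_top","stack_middle","stack_bottom"]:
  for r in env.outline_of("scene",t)[:1]:
    q=P[r["pixels"]&(d>0)];print(t,r["confidence"],q.mean(0).round(3),np.percentile(q,[1,99],axis=0).round(3).tolist())
w=cv2.imread("pics/w6.png")
cv2.imwrite("pics/m6.png",np.hstack([cv2.resize(w,(480,300)),cv2.resize(im[200:290,220:316],(320,300))]))
E
```

```text
cam [0.464 0.217 0.168] K 301.8
strip 0.8 [325. 190.] 9172 [0.4676 0.244  0.006 ] [[0.4521, 0.1958, 0.0013], [0.4851, 0.2936, 0.0075]]
  rect centre [0.46768569 0.24496931] size [0.10025979 0.03007212] ang 84.65811157226562
stack_bottom 0.8 [316.  42.] 151 [0.47   0.3316 0.004 ] [[0.46, 0.3306, 0.0019], [0.4805, 0.3339, 0.0074]]
  rect centre [0.47006025 0.33211946] size [0.00303218 0.02133196] ang 86.62957763671875
stack_top 0.79 [0.465 0.374 0.039] [[0.444, 0.344, 0.025], [0.495, 0.392, 0.052]]
stack_bottom 0.49 [0.461 0.38  0.008] [[0.444, 0.356, 0.002], [0.488, 0.392, 0.014]]
```

View pics/m6.png

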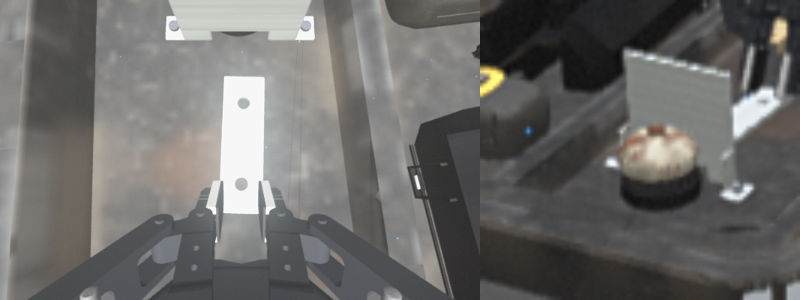

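The strip is fully out at (242,145), and the caps stand upright and stacked behind the panel. I let go, straighten the tool and regrip at the middle.

Emit:
arm_command([
  [0.65, 0, 0, 0, 0, 0, 0],
  [0.65, 0, 0, 0, 0, 0, 0],
  [0.65, 0, 0, 0, 0, 0, 0],
  [0.65, 0, 0, 25, 0, 0, 0],
  [0.65, 1, 10, 15, -0.145, 0.01, 0],
])

```text
time: 8.4
tcp_pos: [0.4648, 0.219, 0.0463]
ee_rot: [-2.141, -2.0, -0.31]
ft_force: [-0.2, -0.9, -0.1]
gripper_width: 0.0557
finger_force: 0.0
```

Emit:
arm_command([
  [0.65, 1, 10, 0, -0.145, 0.01, -0.01],
  [0.65, 1.5, 10, 0, -0.145, 0.01, -0.01],
  [0.65, 0, 0, 0, 0, 0, 0],
])

```text
time: 8.78
tcp_pos: [0.4667, 0.2428, 0.0463]
ee_rot: [2.306, 2.129, 0.004]
ft_force: [0.1, 0.4, -0.7]
gripper_width: 0.0554
finger_force: 0.0
```

```bash
python3 blk.py w7 strip;  python3 -c "
from h import *
o=env.get_obs();print(R.from_rotvec(o['ee_rot']).as_matrix().round(3),o['gripper_width'],o['tcp_pos'],o['ft_force'])"
```

```text
cam [0.473 0.317 0.189] K 301.8
strip 0.8 [320. 213.] 6586 [0.468  0.2498 0.0061] [[0.4506, 0.1949, 0.001], [0.4855, 0.294, 0.0075]]
  rect centre [0.4677106  0.24358123] size [0.10139844 0.03014889] ang 84.78044891357422
[[ 0.082  0.997  0.002]
 [ 0.997 -0.082  0.001]
 [ 0.001  0.002 -1.   ]] 0.055755482929326396 [0.46644194 0.24090225 0.04594631] [0.48294365 0.08055791 0.14882637]
```

Emit:
arm_command([
  [0.65, 1, 2, -25, 0, 0, 0],
  [0.65, 0, 0, -17, 0, 0, 0],
  [0.65, 0, 0, -2, 0, 0, 0],
  [0, 0, 0, 0, 0, 0, 0],
  [0, 0, 0, 0, 0, 0, 0],
])

```text
time: 9.5
tcp_pos: [0.4684, 0.2425, 0.0033]
ee_rot: [2.311, 2.124, 0.005]
ft_force: [-0.4, -2.4, 3.5]
gripper_width: 0.027
finger_force: 58.8
```

Emit:
arm_command([
  [0, 0, 0, 0, 0, 0, 0],
  [0, 0, 0, 0, 0, 0, 0],
  [0, 0, 0, 0, 0, 0, 0],
])

```text
time: 9.88
tcp_pos: [0.4684, 0.2425, 0.0033]
ee_rot: [2.31, 2.125, 0.005]
ft_force: [-0.6, -3.6, 6.1]
gripper_width: 0.027
finger_force: 59.0
```

Emit:
arm_command([
  [0, 0, 0, 15, 0, 0, 0],
  [0, 0, -5, 30, 0, 0, 0],
  [0, -3, -15, 25, 0, 0, -0.1],
  [0, -5, -30, 0, 0, 0, -0.165],
  [0, -5, -35, 0, 0, 0, -0.165],
])

```text
time: 10.5
tcp_pos: [0.4549, 0.1573, 0.0735]
ee_rot: [2.714, 1.577, 0.005]
ft_force: [0.1, -0.9, -1.5]
gripper_width: 0.0268
finger_force: 59.3
```

Emit:
arm_command([
  [0, -5, -35, 0, 0, 0, -0.165],
  [0, -5, -35, 0, 0, 0, -0.165],
  [0, -5, -35, 0, 0, 0, -0.165],
  [0, -5, -35, 0, 0, 0, -0.165],
  [0, -4, -30, 0, 0, 0, -0.165],
])

```text
time: 11.12
tcp_pos: [0.4309, -0.0133, 0.0732]
ee_rot: [3.118, 0.354, 0.002]
ft_force: [0.4, 0.3, -1.4]
gripper_width: 0.0271
finger_force: 59.3
```

Emit:
arm_command([
  [0, -3, -20, 0, 0, 0, -0.165],
  [0, 0, -4, 0, 0, 0, -0.08],
  [0, 0, 0, 0, 0, 0, 0],
])

```text
time: 11.5
tcp_pos: [0.4281, -0.0365, 0.073]
ee_rot: [3.138, -0.02, 0.002]
ft_force: [-0.4, -0.6, -0.9]
gripper_width: 0.0264
finger_force: 59.3
```

```bash
python3 blk.py w8 strip end_block;  python3 - <<'E'
from h import *
o=env.get_obs();M=R.from_rotvec(o['ee_rot']).as_matrix();print(M.round(3),o['gripper_width'],o['tcp_pos'],o['ft_force'],np.degrees(np.arctan2(M[1,0],M[0,0])))
E
```

```text
cam [ 0.504 -0.038  0.216] K 301.8
strip 0.57 [320. 239.] 9888 [ 0.4397 -0.0374  0.0757] [[0.3824, -0.0523, 0.0714], [0.4813, -0.0229, 0.077]]
  rect centre [ 0.43086021 -0.03738836] size [0.03015718 0.10144849] ang 89.11187744140625
end_block 0.76 [322.  93.] 2470 [ 0.5132 -0.0382  0.0182] [[0.5063, -0.0692, 0.014], [0.5201, -0.007, 0.0231]]
  rect centre [ 0.51324844 -0.03815405] size [0.06406922 0.01398801] ang 89.98126220703125
[[ 1.    -0.011  0.   ]
 [-0.011 -1.    -0.003]
 [ 0.     0.003 -1.   ]] 0.02672828597252039 [ 0.42801082 -0.03589996  0.07265203] [ 0.52925341 -0.43761191 -0.72529581] -0.6303643204598866
```

View pics/w8.png

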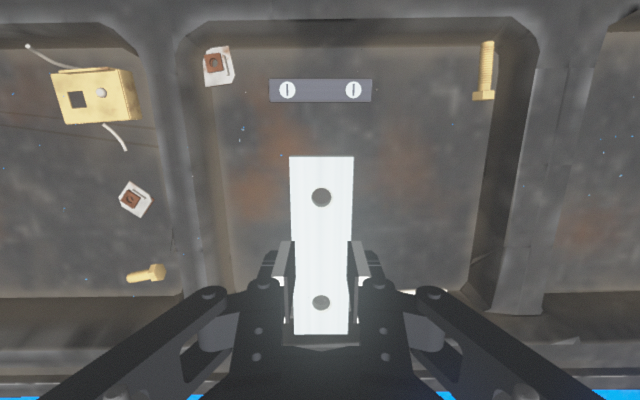

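The strip hangs level at (321,245), and the block is ahead at (321,91). I fit the edges to get the angles.

```bash
cat > fit.py <<'E'
from h import *
import sys
f=np.load(sys.argv[1]);K,p,Rm=f["K"],f["p"],f["R"]
g=cv2.cvtColor(f["im"],cv2.COLOR_BGR2GRAY).astype(float);zs=float(sys.argv[2]); a,b=int(sys.argv[3]),int(sys.argv[4])
def edge(prof,lo):  # subpixel position of strongest gradient
    d=abs(np.diff(cv2.GaussianBlur(prof.reshape(1,-1),(5,1),0)[0]));i=int(np.argmax(d[1:-1]))+1
    y=d[i-1:i+2];den=y[0]-2*y[1]+y[2];return lo+i+.5+(0 if den==0 else .5*(y[0]-y[2])/den)
def fit(X,Y):
    k=np.ones(len(X),bool)
    for _ in range(4):
        c=np.polyfit(X[k],Y[k],1);r=abs(Y-np.polyval(c,X));k=r<max(.0004,2*np.median(r))
    return c
blo=int(sys.argv[5])  # approx row of block lower edge
Q=np.array([onplane(K,p,Rm,(u,edge(g[blo-8:blo+9,u],blo-8)),.018) for u in range(276,367)])
c=fit(Q[:,1],Q[:,0]);print("block face x at y=-.038",np.polyval(c,-.038).round(4),"angle",-np.degrees(np.arctan(c[0])))
for u0 in (290,352):
    Q=np.array([onplane(K,p,Rm,(edge(g[v,u0-10:u0+11],u0-10),v),zs) for v in range(a,b)])
    c=fit(Q[:,0],Q[:,1]);print("side y at tcp x+.03",np.polyval(c,env.get_obs()["tcp_pos"][0]+.03).round(4),"angle",np.degrees(np.arctan(c[0])))
Q=np.array([onplane(K,p,Rm,(u,edge(g[a-14:a+9,u],a-14)),zs) for u in range(297,346)])
c=fit(Q[:,1],Q[:,0]);print("end x",np.polyval(c,-.038).round(4),"angle",-np.degrees(np.arctan(c[0])))
E
python3 fit.py w8.npz 0.0757 162 235 102
```

```text
block face x at y=-.038 0.5069 angle -0.7081707307798331
side y at tcp x+.03 -0.0228 angle -0.8833918464618743
side y at tcp x+.03 -0.053 angle -0.7806267423457952
end x 0.4816 angle -0.781182141249932
```

Strip and block agree to 0.1°, with a gap of 25.3 mm. I move close and lower the strip.

Emit:
arm_command([
  [0, 16, 0, -15, 0, 0, 0],
  [0, 4, 0, -30, 0, 0, 0],
  [0, 0, 0, -18, 0, 0, 0],
  [0, 0, 0, -5, 0, 0, 0],
  [0, 0, 0, 0, 0, 0, 0],
])

```text
time: 12.28
tcp_pos: [0.4481, -0.0361, 0.0046]
ee_rot: [3.139, -0.019, 0.0]
ft_force: [-0.6, 0.2, -1.4]
gripper_width: 0.0265
finger_force: 59.3
```

```bash
python3 blk.py w9 strip end_block;  python3 - <<'E'
from h import *
o=env.get_obs();print(o['tcp_pos'],o['ft_force'])
E
```

```text
cam [ 0.524 -0.037  0.147] K 301.8
strip 0.55 [321. 236.] 9652 [ 0.4597 -0.0371  0.0072] [[0.4026, -0.0517, 0.0042], [0.5012, -0.0227, 0.0086]]
  rect centre [ 0.45102588 -0.03701657] size [0.02997162 0.10098246] ang 89.31484985351562
end_block 0.75 [324. 132.] 5215 [ 0.514  -0.0379  0.0181] [[0.5067, -0.0693, 0.008], [0.5206, -0.0072, 0.0231]]
  rect centre [ 0.51340278 -0.03828663] size [0.0641074  0.01387471] ang 89.40072631835938
[ 0.44834167 -0.03628266  0.00502303] [ 0.31347988  0.5001896  -2.00443527]
```

Emit:
arm_command([
  [0, 0, 0, -1.5, 0, 0, 0],
  [0, 2, 0, 0, 0, 0, 0],
  [0, 2, 0, 0, 0, 0, 0],
  [0, 1, 0, 0, 0, 0, 0],
  [0, 0, 0, 0, 0, 0, 0],
])

```text
time: 13.05
tcp_pos: [0.4523, -0.0361, 0.0033]
ee_rot: [3.139, -0.02, -0.002]
ft_force: [-4.8, 0.5, 6.9]
gripper_width: 0.0266
finger_force: 60.7
```

Emit:
arm_command([
  [0, 0.5, 0, 0, 0, 0, 0],
  [0, 0, 0, 0, 0, 0, 0],
])

```text
time: 13.3
tcp_pos: [0.4527, -0.0361, 0.0033]
ee_rot: [3.139, -0.02, -0.002]
ft_force: [-4.9, 0.4, 7.0]
gripper_width: 0.0264
finger_force: 60.8
```

Emit:
arm_command([
  [0, 0.5, 0, 0, 0, 0, 0],
  [0, 0, 0, 0, 0, 0, 0],
])

```text
time: 13.55
tcp_pos: [0.4532, -0.0361, 0.0033]
ee_rot: [3.139, -0.02, -0.002]
ft_force: [-4.5, -0.1, 7.3]
gripper_width: 0.0264
finger_force: 60.8
```

Only tray friction so far. I creep on until contact.

Emit:
arm_command([
  [0, 0.5, 0, 0, 0, 0, 0],
  [0, 0, 0, 0, 0, 0, 0],
])

```text
time: 13.8
tcp_pos: [0.4533, -0.0361, 0.0033]
ee_rot: [3.139, -0.02, -0.004]
ft_force: [-5.8, -0.6, 8.0]
gripper_width: 0.0267
finger_force: 61.0
```

Emit:
arm_command([
  [0, 0.5, 0, 0, 0, 0, 0],
  [0, 0, 0, 0, 0, 0, 0],
])

```text
time: 14.05
tcp_pos: [0.4534, -0.036, 0.0033]
ee_rot: [3.139, -0.019, -0.005]
ft_force: [-8.0, -1.8, 10.6]
gripper_width: 0.0268
finger_force: 61.3
```

Emit:
arm_command([
  [0, 0.5, 0, 0, 0, 0, 0],
  [0, 0, 0, 0, 0, 0, 0],
])

```text
time: 14.3
tcp_pos: [0.4534, -0.036, 0.0032]
ee_rot: [3.139, -0.019, -0.007]
ft_force: [-9.7, -1.6, 10.1]
gripper_width: 0.0263
finger_force: 61.6
```

Contact is made at x 0.4533. One more nudge to square it, partly relax, release.

Emit:
arm_command([
  [0, 1, 0, 0, 0, 0, 0],
  [0, 0, 0, 0, 0, 0, 0],
  [0, -1.5, 0, 0, 0, 0, 0],
  [0, 0, 0, 0, 0, 0, 0],
])

```text
time: 14.8
tcp_pos: [0.4534, -0.036, 0.0033]
ee_rot: [3.139, -0.02, -0.005]
ft_force: [-9.0, -1.3, 9.1]
gripper_width: 0.0266
finger_force: 61.3
```

Emit:
arm_command([
  [0.15, 0, 0, 0, 0, 0, 0],
  [0.3, 0, 0, 0, 0, 0, 0],
  [0.6, 0, 0, 0, 0, 0, 0],
  [0.6, 0, 0, 0, 0, 0, 0],
])

```text
time: 15.3
tcp_pos: [0.4554, -0.0363, 0.003]
ee_rot: [3.138, -0.02, 0.002]
ft_force: [-0.0, -0.3, -0.5]
gripper_width: 0.0513
finger_force: 0.0
```

Emit:
arm_command([
  [0.6, 0, 0, 10, 0, 0, 0],
  [0.6, 0, 0, 25, 0, 0, 0],
  [0.6, -15, 0, 35, 0, 0, 0],
  [0.6, 0, 0, 0, 0, 0, 0],
])

```text
time: 15.8
tcp_pos: [0.4405, -0.0364, 0.0751]
ee_rot: [3.137, -0.02, 0.007]
ft_force: [0.6, 0.9, -0.5]
gripper_width: 0.0516
finger_force: 0.0
```

```bash
python3 blk.py w10 strip end_block; python3 -c "
import cv2;im=cv2.imread('pics/w10.png')[60:330,200:440];cv2.imwrite('pics/w10c.png',cv2.resize(im,None,fx=2.2,fy=2.2))"
```

```text
cam [ 0.516 -0.038  0.218] K 301.8
strip 0.57 [319. 185.] 5144 [ 0.4605 -0.0369  0.0061] [[0.4077, -0.0518, 0.0045], [0.505, -0.0221, 0.0076]]
  rect centre [ 0.45593608 -0.03692715] size [0.0300815  0.09939672] ang 89.11133575439453
end_block 0.69 [321. 111.] 2195 [ 0.5136 -0.0375  0.0182] [[0.5065, -0.0686, 0.0161], [0.5204, -0.0067, 0.0231]]
  rect centre [ 0.51343325 -0.03778754] size [0.06340565 0.01355563] ang 89.23318481445312
end_block 0.36 [141. 215.] 737 [0.441  0.0969 0.0053] [[0.4276, 0.0867, -0.0003], [0.4525, 0.109, 0.0088]]
  rect centre [0.44055991 0.09820221] size [0.02071432 0.02119985] ang 50.755836486816406
```

View pics/w10c.png

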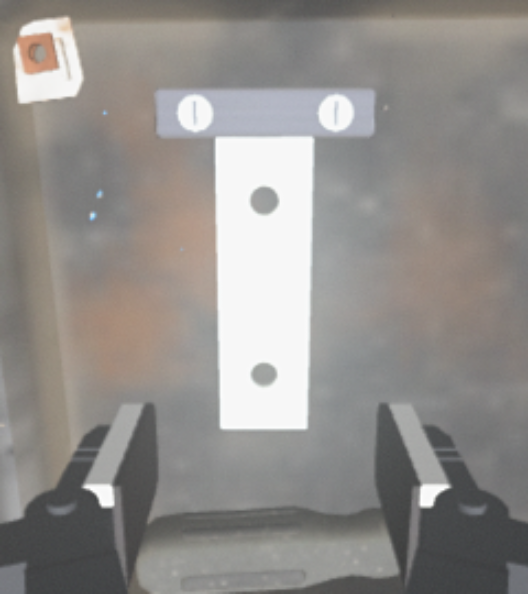

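It looks butted and square, with the strip from (264,137) to (264,430) in the crop. The block's top edge may hide a gap from here, so I look from farther back.

Emit:
arm_command([
  [0.6, -25, 0, 0, 0, 0, 0],
  [0.6, -25, 0, 0, 0, 0, 0],
  [0.6, 0, 0, 0, 0, 0, 0],
])

```text
time: 16.32
tcp_pos: [0.3888, -0.0359, 0.0722]
ee_rot: [3.14, -0.021, -0.004]
ft_force: [0.2, -0.2, 0.5]
gripper_width: 0.0515
finger_force: 0.0
```

```bash
python3 blk.py w11 strip end_block; python3 -c "
import cv2;im=cv2.imread('pics/w11.png')[0:120,240:400];cv2.imwrite('pics/w11c.png',cv2.resize(im,None,fx=4.9,fy=4.9,interpolation=cv2.INTER_CUBIC))"
```

```text
cam [ 0.465 -0.038  0.215] K 301.8
strip 0.85 [317. 109.] 6776 [ 0.4615 -0.0369  0.006 ] [[0.4079, -0.052, 0.0013], [0.5057, -0.022, 0.0077]]
  rect centre [ 0.45669683 -0.03688981] size [0.03002095 0.10001844] ang 89.07909393310547
strip 0.26 [208.   8.] 580 [0.5221 0.028  0.005 ] [[0.5174, 0.0178, 0.0001], [0.5265, 0.0368, 0.009]]
  rect centre [0.52181235 0.0272205 ] size [0.02034957 0.00979717] ang 89.6109619140625
end_block 0.67 [320.  22.] 3599 [ 0.512  -0.0382  0.0179] [[0.5061, -0.0693, 0.0007], [0.5251, -0.0071, 0.0233]]
  rect centre [ 0.51328481 -0.03801342] size [0.06401295 0.01437867] ang 89.4373779296875
end_block 0.43 [327. 250.] 4277 [ 0.3658 -0.0404  0.0207] [[0.3525, -0.1311, 0.0023], [0.3743, 0.0007, 0.0275]]
  rect centre [ 0.36297217 -0.03792393] size [0.02288365 0.08295839] ang 1.3577754497528076
```

View pics/w11c.png

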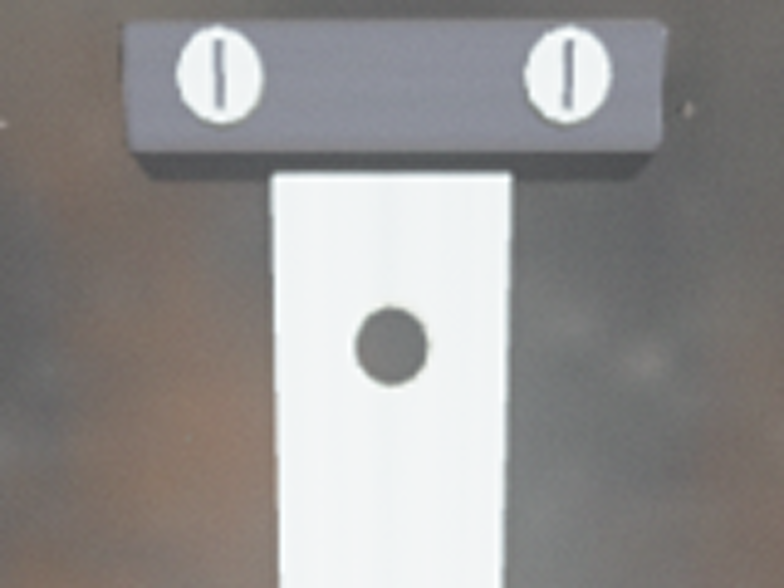

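Run:
```python
from h import *
f=np.load("w11.npz");K,p,Rm=f["K"],f["p"],f["R"];g=cv2.cvtColor(f["im"],cv2.COLOR_BGR2GRAY).astype(float)
print(g[28:40,[275,285,320,355,362]].astype(int))
proj=lambda X:(lambda c:(K[0,0]*c[0]/c[2]+K[0,2],K[1,1]*c[1]/c[2]+K[1,2]))(Rm.T@(np.array(X)-p))
for x in (.506,.5065,.507):
  print(x,[round(proj((x,-.037,z))[1],2) for z in (0,.006,.018)])
```

```text
[[137 139 140 136 139]
 [134 134 137 135 134]
 [125 127 130 127 125]
 [ 92  92  96  91  87]
 [ 86  86  88  87  83]
 [ 87  86  91  83  83]
 [ 86  87 104  84  82]
 [ 85  88 185  85  82]
 [ 87  93 244  87  88]
 [103 105 242 103 100]
 [109 111 241 109 105]
 [108 113 241 108 103]]
0.506 [np.float64(38.05), np.float64(35.98), np.float64(31.45)]
0.5065 [np.float64(37.17), np.float64(35.08), np.float64(30.49)]
0.507 [np.float64(36.3), np.float64(34.18), np.float64(29.52)]
```

The strip's end edge and the block face both come out at x ≈ 0.5066, so there is no gap. The robot is clear, and I hand in.

```bash
python3 -c "
from rig import env
print(env.finish_job())"
```

```text
the job is handed in; nothing more can be done
None
```

The strip is out and lies flat against the end block face, square and with no gap I could measure (about 0.2 mm accuracy). The caps stood neatly stacked behind the stop after the pull, and I handed the job in with the robot clear of everything.

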